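Find the index notch of a board carrier with its stop pin

TASK

Take the steel stop pin out of its rest, put its tip into the wide end of the slot in the circuit-board carrier's rail and, holding it, drag it along with its tip resting lightly on the slot floor until it drops into the hidden index notch; stop there, push it fully home so that its collar sits on the rail, and let go. Be gentle: never push the pin against the carrier with more than 25 N, and leave the tray, the screwdriver and the jar where they are.

Things in the scene. Friction and masses are not known exactly. Their poses are not given: they have to be found in the camera images.
- pin_grip (a point): Centre of the square dark-steel grip (18 x 18 mm, 46 mm tall, sides along this frame's x and y; z up the pin) of the loose stop pin, 77 mm tall, about 0.12 kg. Under the grip: a round collar 24 mm across, 4 mm thick, its underside 27 mm below this point; then a round shank 10 mm across, 27 mm long. At the start it stands upright in its rest, collar on the rest's top.
- pin_tip (a point): Centre of the lower end of the pin's shank, 54 mm below the grip centre on the pin's axis; the end has a 2 mm chamfer.
- rest: Fixed grey plastic block, 50 x 50 x 30 mm, with an upright 14 mm hole through its centre in which the pin stands; origin at the centre of its underside.
- carrier: Fixed, rigid circuit-board carrier. Origin: centre of the underside of its aluminium slotted rail, on the bench. The rail is 60 mm wide (x -30 to 30), 216 mm long (y -108 to 108), flat top at z = 45 mm. A slot in the top runs along y at x = 0 from the wide end to the far end. On the +x side (x 30 to 120) is a green circuit board; everything there is lower than 30 mm.
- slot_entry (a point): Centre of the slot's wide end, level with the rail's top (carrier frame 0, -45, 45 mm; carrier's axes). The slot runs from here along +y: 24 mm wide from y -57 to -36 (carrier frame), a taper to y -28, then 14 mm wide. Its black floor is flat, 20 mm below the rail's top (z = 25 in the carrier frame), except for the notch.
- slot_end (a point): Far end of the 14 mm slot, level with the rail's top (carrier frame 0, 52, 45 mm). Between the ends one notch crosses the slot floor: 15 mm long along y, the full slot wide, 8 mm deeper than the floor. Its centre is anywhere from y -10 to +38 mm, different each time, not measured and hard to see. With the pin home in it the collar lies on the rail's top, tip at z = 18 mm.
- tray_mid (a point): Bystander: open black parts tray, 90 x 110 x 30 mm; point at its middle, 15 mm up. Leave it alone.
- driver_mid (a point): Bystander: screwdriver with a black handle, about 160 mm long, lying on the bench. Leave it alone.
- jar_mid (a point): Bystander: small white jar, 48 mm in diameter, 55 mm tall; point at its middle, 27 mm up. Leave it alone.
Mind the look-alikes: they are no part of the job. Several things look just like the part that bears pin_grip: the one meant starts farthest to the robot's left.

How it is judged:
On the way, in this order (a step that is already met when the one before it is completed fails the run):
1. the held pin's tip rests on the slot floor in the wide end of the slot (x of pin_tip in the frame of carrier between -0.012 and 0.012 m and z of pin_tip in the frame of carrier between 0.0225 and 0.0275 m and contact force between pin and carrier above 0.3 N and contact force between the fingers and pin above 0.5 N and y of pin_tip in the frame of carrier between -0.058 and -0.031 m), for 0.04 s.
2. the held pin is dragged into the narrow slot with its tip on the floor (x of pin_tip in the frame of carrier between -0.012 and 0.012 m and z of pin_tip in the frame of carrier between 0.0225 and 0.0275 m and contact force between pin and carrier above 0.3 N and contact force between the fingers and pin above 0.5 N and y of pin_tip in the frame of carrier between -0.03 and -0.0155 m), for 0.04 s.
3. the held pin has dropped into the notch, its tip at least 3 mm below the slot floor (x of pin_tip in the frame of carrier between -0.01 and 0.01 m and z of pin_tip in the frame of carrier below 0.022 m and contact force between the fingers and pin above 0.5 N), for 0.1 s.
At the end, for the whole second after the job is handed in: The pin stands in the notch, upright within 0.12 rad and at rest, with its collar on the rail (tip no higher than 20.5 mm above the carrier's underside, i.e. within 2.5 mm of home), released; tray and jar within 20 mm and screwdriver within 30 mm of where they were (x of pin_tip in the frame of carrier between -0.006 and 0.006 m and y of pin_tip in the frame of carrier between -0.022 and 0.05 m and z of pin_tip in the frame of carrier between 0.012 and 0.0205 m and angle between pin_tip's own z axis and vertical below 0.12 rad and linear speed of pin below 0.02 m/s and distance of each of tray_mid, jar_mid from where it was at the start of the episode below 0.02 m and distance of driver_mid from where it was at the start of the episode below 0.03 m); the robot touches nothing.
It fails at once if the pin is pushed against the carrier with more than 25 N (contact force between pin and carrier above 25 N).
It fails at once if tray, screwdriver or jar is pushed away (20, 30, 20 mm) (distance of any of tray_mid, jar_mid from where it was at the start of the episode above 0.02 m or distance of driver_mid from where it was at the start of the episode above 0.03 m).
It also fails if it takes over 54 s, if anything falls off the work surface, if the arm or the gripper's body presses on something with over 40 N, if the wrist force passes 120 N, or if a joint passes its speed limit or range.

ROBOT

A 6-joint arm with a two-finger parallel gripper is mounted at the origin on the work surface. World frame = base frame: x ahead of the robot, y to its left, z up, the work surface at z = 0. Lengths are in m, angles in rad, forces in N, time in s.
With the tool pointing down it reaches from about 0.35 to 1 m from the base axis. Payload 7.1 kg.
Tool frame: the origin (TCP) lies between the finger pads; the fingertips stand 22 mm ahead of it and the grasp point (between the pads) lies 3 mm ahead of it; x points along the fingers, y is the direction in which the jaws open and shut, and the axes are right-handed (so a half turn about x gives the same grasp; the last joint's range is limited). The gripper opens to 85 mm and grips with 20 to 120 N. Pads are 22 mm wide; open, the fingers measure 114 mm over their backs; the gripper's body (76 mm by 85 mm) begins 54 mm behind the grasp point. The pads swing forward as they close: fully open they stand 13 mm farther back than shut.
Start: joints at [-1.262, 0.423, 1.63, -0, 1.089, -0.019], TCP at [0.201, -0.592, 0.253] pointing down, gripper open.
Joint ranges: [-3, 3], [-0.9, 2.11], [0.09, 2.58], [-1.31, 4.45], [0.11, 2.69], [-2.54, 2.54]. Speed limits (rad/s): [2.39, 2.39, 3.01, 3.14, 3.14, 3.14].

INTERFACE

Orientations are given as a rotation vector (axis times angle).
In Python, from rig import manip gives the robot as it stands. The module is installed in compiled form; this text tells all that it offers. Calls block until the motion is done:
- manip.move_to(position, orientation): joint-space move of the TCP to a pose.
- manip.servo_line(position, orientation=None, rate=0.15): straight line of the TCP; orientation=None keeps the orientation; rate is the mean speed in m/s.
- manip.set_joints(angles): joint-space move.
- manip.command_gripper(opening, f_grip=None): finger opening in m; f_grip is the grip in N (None keeps the last); returns when the fingers have stopped.
- manip.hold(seconds).
- manip.solve_ik(position, orientation): joint angles nearest the present ones, or None.
- manip.camera(name): name is "side" or "top" or "wrist"; returns a dict with "image" (384x512x3 uint8, red, green, blue), "fx", "fy", "cx", "cy" (pixels), "cam_to_world" (4x4, takes a point from camera to world coordinates); the wrist camera has in their place "mount" (4x4, takes a point from camera to tool coordinates, whose origin is the TCP and whose axes are the tool frame's). Camera axes: x right, y down, z forward; pixel columns grow to the right and rows downward; lengths in m; the calibration is good to about 2 mm. A picture is of the moment at which its call begins: read the wrist's pose just before it. There is no depth.
A pose or a line that the arm cannot do raises manip.IKError and nothing moves.
- manip.sign_off(): hands the job in, once; it reports no verdict.
Readings, each from a call of its own:
- manip.get_time(): time.
- manip.get_joint_positions(): joint angles.
- manip.get_joint_vel(): joint speeds.
- manip.get_tau(): joint torques, N m.
- manip.get_position(): TCP position.
- manip.get_ee_rot(): TCP orientation.
- manip.get_contact_force(): force on the tool from outside, world axes, zero at the start.
- manip.get_torque(): the same for the moment, N m.
- manip.get_width(): finger opening in m.
Only numpy, scipy, OpenCV 4.12 (cv2) and the standard library are available. Lean on these libraries where they do the work, as an engineer would, in place of code of your own. Each camera call takes 0.05 s, during which the arm holds its last target.

## Working session

There is one attempt and no reset: what is moved stays moved. The work goes in short steps, each a Python script; the robot and the scene stay as the last script left them, time stands still between calls to the robot, and variables do not carry over. Pictures are saved under pics/ and viewed, and the job is handed in when it is done.

```bash
mkdir -p pics
python3 - <<'E'
from rig import manip
import cv2,numpy as np,pickle
d={}
for n in ["side","top","wrist"]:
    c=manip.camera(n); d[n]=c
    cv2.imwrite(f"pics/{n}0.png",cv2.cvtColor(c["image"],cv2.COLOR_RGB2BGR))
    print(n,c["fx"],c["fy"],c["cx"],c["cy"]); print(np.round(c.get("cam_to_world",c.get("mount")),4))
pickle.dump(d,open("cams0.pkl","wb"))
print(manip.get_time(),manip.get_position(),manip.get_ee_rot(),manip.get_width(),manip.get_contact_force())
E
```

```text
side 436.6021818121443 436.6021818121443 259.05951480714765 194.5836720695243
[[ 0.9905 -0.0763  0.1148  0.396 ]
 [-0.1374 -0.6144  0.7769 -0.9592]
 [ 0.0113 -0.7853 -0.619   0.8143]
 [ 0.      0.      0.      1.    ]]
top 362.7888386133523 362.7888386133523 256.96478144575275 193.59124821760494
[[ 4.000e-04 -9.975e-01  7.090e-02  5.005e-01]
 [-9.999e-01 -1.500e-03 -1.560e-02 -2.350e-02]
 [ 1.570e-02 -7.090e-02 -9.974e-01  9.050e-01]
 [ 0.000e+00  0.000e+00  0.000e+00  1.000e+00]]
wrist 308.19617962748106 308.19617962748106 254.12830288381898 187.91757319724547
[[ 1.200e-03 -2.894e-01  9.572e-01 -1.207e-01]
 [ 1.000e+00 -4.000e-04 -1.400e-03  9.000e-04]
 [ 8.000e-04  9.572e-01  2.894e-01 -7.340e-02]
 [ 0.000e+00  0.000e+00  0.000e+00  1.000e+00]]
0.15 [ 0.20112478 -0.59134858  0.25271504] [ 2.04429499  0.33929055 -2.04466028] 0.0856228796032756 [ 0.28551311 -0.38729678 -0.50977286]
```

View pics/top0.png

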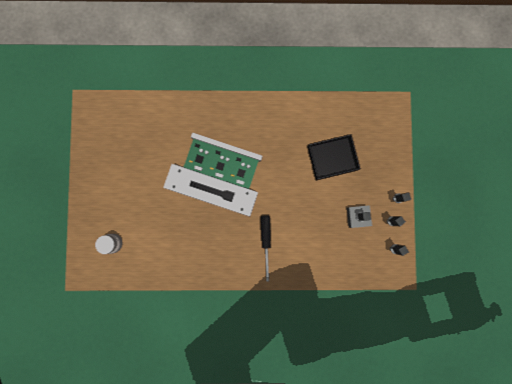

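View pics/side0.png

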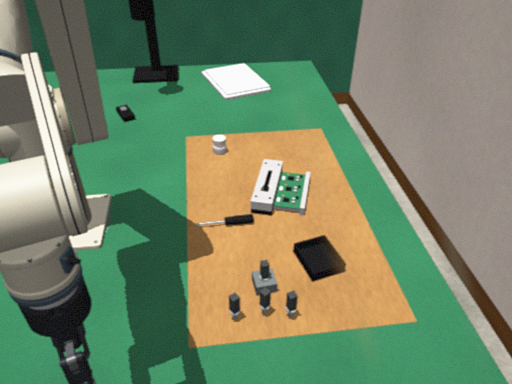

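View pics/wrist0.png

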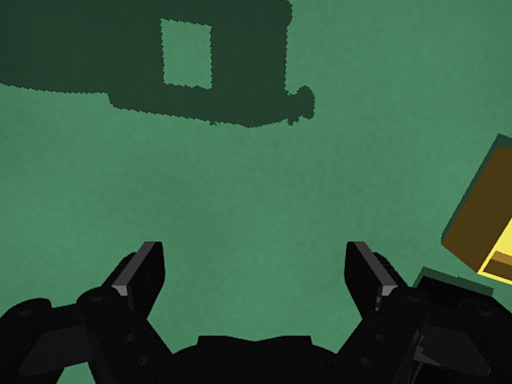

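The top view shows the rail around (210,190), with its wide end to the right at about (228,196). The pin in its rest is at (361,215), and the look-alikes are further right. I'll measure these next.

```bash
cat > h.py <<'E'
import numpy as np,cv2,pickle
from scipy.spatial.transform import Rotation as R
def ray(c,uv,T=None):
    T=c["cam_to_world"] if T is None else T
    d=np.array([(uv[0]-c["cx"])/c["fx"],(uv[1]-c["cy"])/c["fy"],1.0])
    return T[:3,3],T[:3,:3]@d
def onplane(c,uv,z,T=None):
    o,d=ray(c,uv,T); return o+d*(z-o[2])/d[2]
def proj(c,p,T=None):
    T=c["cam_to_world"] if T is None else T
    q=T[:3,:3].T@(np.asarray(p)-T[:3,3]); return np.array([c["fx"]*q[0]/q[2]+c["cx"],c["fy"]*q[1]/q[2]+c["cy"]])
def tri(c1,u1,c2,u2):
    o1,d1=ray(c1,u1);o2,d2=ray(c2,u2)
    A=np.stack([d1,-d2],1);s=np.linalg.lstsq(A,o2-o1,rcond=None)[0]
    a=o1+d1*s[0];b=o2+d2*s[1];return (a+b)/2,np.linalg.norm(a-b)
def wristT(pos,rot,c):
    T=np.eye(4);T[:3,:3]=R.from_rotvec(rot).as_matrix();T[:3,3]=pos
    return T@c["mount"]
E
python3 - <<'E'
from h import *
d=pickle.load(open("cams0.pkl","rb"))
def crop(n,x0,y0,w,h,s,f):
    im=cv2.cvtColor(d[n]["image"],cv2.COLOR_RGB2BGR)[y0:y0+h,x0:x0+w]
    cv2.imwrite(f,cv2.resize(im,None,fx=s,fy=s,interpolation=cv2.INTER_NEAREST))
crop("top",155,125,115,100,6,"pics/t_car.png")
crop("top",335,185,90,80,7,"pics/t_pin.png")
crop("side",225,245,100,80,7,"pics/s_pin.png")
t=d["top"];im=t["image"].astype(int)
hsv=cv2.cvtColor(t["image"],cv2.COLOR_RGB2HSV)
m=((hsv[...,1]<60)&(hsv[...,2]>150)).astype(np.uint8); m[:60]=0
cs,_=cv2.findContours(m,cv2.RETR_EXTERNAL,cv2.CHAIN_APPROX_NONE)
for c in cs:
    if cv2.contourArea(c)>100:
        r=cv2.minAreaRect(c);b=cv2.boxPoints(r);print(cv2.contourArea(c),r)
        P=np.array([onplane(t,u,0.045) for u in b]);print(np.round(P,4),[round(float(np.linalg.norm(P[i]-P[i-1])),4) for i in range(4)],P.mean(0))
E
```

```text
243.5 ((104.0, 244.5), (17.0, 18.0), 90.0)
[[0.4616 0.3422 0.045 ]
 [0.4616 0.3003 0.045 ]
 [0.4221 0.2992 0.045 ]
 [0.4222 0.3409 0.045 ]] [0.0395, 0.0419, 0.0395, 0.0417] [0.44185584 0.32064161 0.045     ]
2194.5 ((210.15000915527344, 189.55001831054688), (91.70606231689453, 24.98199462890625), 18.434946060180664)
[[ 0.5772  0.1865  0.045 ]
 [ 0.6339  0.1688  0.045 ]
 [ 0.565  -0.0385  0.045 ]
 [ 0.5088 -0.0198  0.045 ]] [0.2174, 0.0594, 0.2184, 0.0593] [0.57123875 0.07426639 0.045     ]
279.0 ((226.25, 145.75), (74.31351470947266, 4.427187919616699), 18.434947967529297)
[[ 0.6996  0.1229  0.045 ]
 [ 0.7098  0.1197  0.045 ]
 [ 0.6534 -0.0495  0.045 ]
 [ 0.6432 -0.0461  0.045 ]] [0.1781, 0.0107, 0.1783, 0.0107] [0.67651507 0.03676004 0.045     ]
```

View pics/t_car.png

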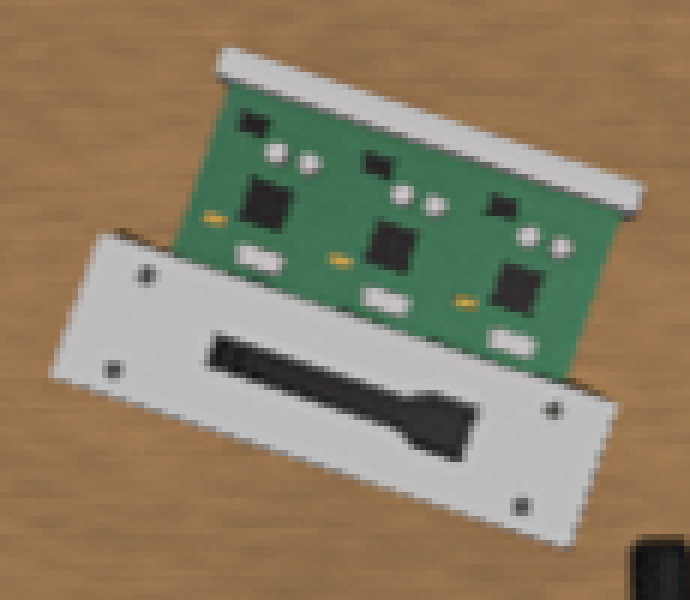

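View pics/t_pin.png

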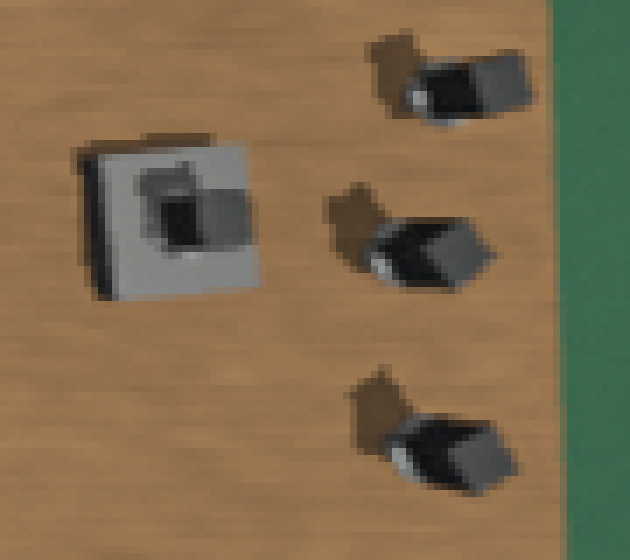

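View pics/s_pin.png

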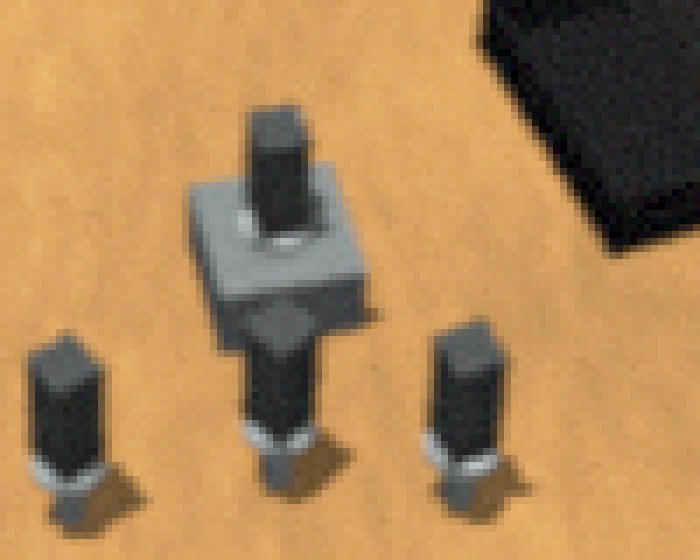

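```bash
cat >> h.py <<'E'
def tool(th):
    x=np.array([0,0,-1.]);y=np.array([np.cos(th),np.sin(th),0]);return R.from_matrix(np.stack([x,y,np.cross(x,y)],1)).as_rotvec()
def shot(manip,name):
    p=manip.get_position();r=manip.get_ee_rot();c=manip.camera("wrist")
    c["T"]=wristT(p,r,c);pickle.dump(c,open(f"{name}.pkl","wb"))
    cv2.imwrite(f"pics/{name}.png",cv2.cvtColor(c["image"],cv2.COLOR_RGB2BGR));return c
E
python3 - <<'E'
from h import *
from rig import manip
d=pickle.load(open("cams0.pkl","rb"))
t,s=d["top"],d["side"]
ut=(367.3,216.3);us=(264.7,263.1)
print(onplane(t,ut,.08),onplane(s,us,.08),tri(t,ut,s,us))
# rest top corners in top crop
P=[onplane(t,(335+a/7,185+b/7),.03) for a,b in [(104,158),(246,147),(260,288),(118,300)]]
print(np.round(P,4),np.mean(P,0))
Rm=R.from_rotvec(manip.get_ee_rot()).as_matrix();print(Rm.round(3))
p=onplane(t,ut,.08)
for th in np.radians([-90,-15,0,15,90,165,180,195,75]):
    print(np.degrees(th),manip.solve_ik([p[0],p[1],.2],tool(th)))
E
```

```text
[ 0.5076627  -0.28809971  0.08      ] [ 0.51037083 -0.28758987  0.08      ] (array([ 0.50896011, -0.28807088,  0.08063451]), np.float64(0.0026259806216230707))
[[ 0.5292 -0.2621  0.03  ]
 [ 0.533  -0.3116  0.03  ]
 [ 0.4844 -0.3154  0.03  ]
 [ 0.4803 -0.2661  0.03  ]] [ 0.50670433 -0.28881022  0.03      ]
[[-0.     0.322 -0.947]
 [ 0.001 -0.947 -0.322]
 [-1.    -0.001 -0.   ]]
-90.0 [-5.36569321e-01  4.29526606e-01  1.76278722e+00 -4.44089210e-16
  9.49278825e-01  1.03422701e+00]
-14.999999999999998 [-5.36569321e-01  4.29526606e-01  1.76278722e+00 -4.44089210e-16
  9.49278825e-01 -2.74769933e-01]
0.0 [-5.36569321e-01  4.29526606e-01  1.76278722e+00 -4.44089210e-16
  9.49278825e-01 -5.36569321e-01]
14.999999999999998 [-5.36569321e-01  4.29526606e-01  1.76278722e+00 -4.44089210e-16
  9.49278825e-01 -7.98368709e-01]
90.0 [-0.53656932  0.42952661  1.76278722  0.          0.94927882 -2.10736565]
165.0 None
180.0 None
195.0 [-0.53656932  0.42952661  1.76278722  0.          0.94927882  2.34322394]
75.0 [-5.36569321e-01  4.29526606e-01  1.76278722e+00 -4.44089210e-16
  9.49278825e-01 -1.84556626e+00]
```

Run:
```python
from h import *
from rig import manip
manip.move_to([.509,-.288,.2],tool(np.radians(4.4)))
print(manip.get_time(),manip.get_position())
c=shot(manip,"w1")
print(manip.get_contact_force())
```

```text
1.75 [ 0.50869926 -0.28892933  0.20018473]
[ 0.26565442 -0.80464449  0.29657725]
```

View pics/w1.png

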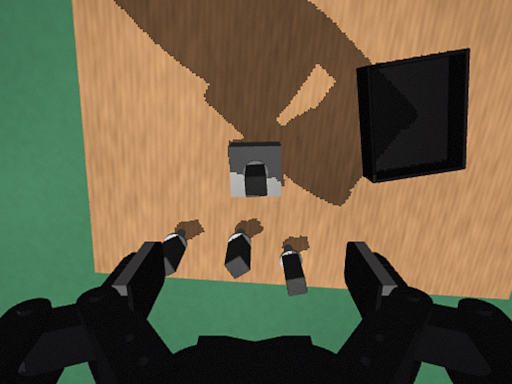

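Run:
```python
from h import *
c=pickle.load(open("w1.pkl","rb"));im=cv2.cvtColor(c["image"],cv2.COLOR_RGB2BGR)
x0,y0=220,135
g=cv2.resize(im[y0:y0+70,x0:x0+70],None,fx=8,fy=8,interpolation=cv2.INTER_NEAREST)
g=cv2.convertScaleAbs(g,alpha=1.8,beta=30);cv2.imwrite("pics/w1z.png",g)
print(im[165:200:2,256].tolist())
```

```text
[[8, 9, 7], [19, 20, 19], [17, 16, 14], [21, 22, 20], [18, 18, 20], [18, 19, 19], [44, 44, 44], [43, 44, 44], [41, 43, 43], [44, 44, 44], [39, 39, 39], [40, 38, 41], [40, 40, 43], [39, 39, 40], [37, 38, 38], [67, 64, 60], [95, 136, 182], [99, 146, 194]]
```

View pics/w1z.png

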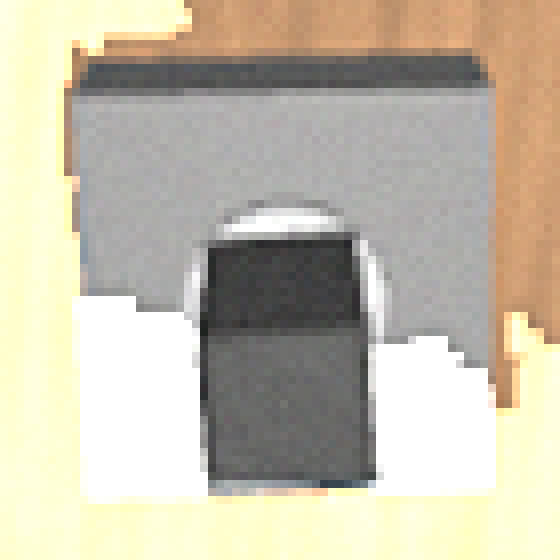

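Run:
```python
from h import *
c=pickle.load(open("w1.pkl","rb"))
def Q(pts,z):
    P=np.array([onplane(c,(219.5+a/8,134.5+b/8),z,c["T"]) for a,b in pts]);m=P.mean(0)
    e=[P[(i+1)%4]-P[i] for i in range(4)]
    print(np.round(P,4).tolist(),m.round(4),[round(np.linalg.norm(v)*1000,1) for v in e],[round(np.degrees(np.arctan2(v[1],v[0])),1) for v in e])
Q([(203,334),(365,328),(374,480),(210,484)],.08)
Q([(78,92),(492,88),(495,490),(80,495)],.03)
```

```text
[[0.5003, -0.2795, 0.08], [0.5165, -0.2776, 0.08], [0.5188, -0.2936, 0.08], [0.502, -0.2953, 0.08]] [ 0.5094 -0.2865  0.08  ] [np.float64(16.3), np.float64(16.1), np.float64(16.9), np.float64(15.9)] [np.float64(6.4), np.float64(-81.9), np.float64(-174.3), np.float64(96.4)]
[[0.483, -0.2642, 0.03], [0.5319, -0.2601, 0.03], [0.5372, -0.3099, 0.03], [0.4858, -0.3144, 0.03]] [ 0.5095 -0.2871  0.03  ] [np.float64(49.0), np.float64(50.1), np.float64(51.6), np.float64(50.2)] [np.float64(4.8), np.float64(-83.9), np.float64(-175.0), np.float64(93.2)]
```

Run:
```python
from h import *
from rig import manip
o=tool(np.radians(5.7))
manip.command_gripper(.05)
manip.move_to([.5094,-.2868,.12],o)
print(manip.get_time(),manip.get_position())
manip.servo_line([.5094,-.2868,.063],o,rate=.08)
print(manip.get_time(),manip.get_position(),manip.get_contact_force())
manip.command_gripper(.0,f_grip=50)
print(manip.get_width(),manip.get_time(),manip.get_position(),manip.get_contact_force())
manip.servo_line([.5094,-.2868,.073],o,rate=.05)
print(manip.get_width(),manip.get_contact_force())
manip.servo_line([.5094,-.2868,.16],o,rate=.15)
manip.hold(.2)
print(manip.get_width(),manip.get_time(),manip.get_position(),manip.get_contact_force())
c=shot(manip,"w2")
```

```text
2.6583 [ 0.50910829 -0.28658467  0.11967966]
3.5167 [ 0.50958015 -0.28691824  0.06304739] [-0.77108483  0.3058268   0.2141351 ]
0.017482679477092387 3.9 [ 0.50973932 -0.28698668  0.0636286 ] [-0.33384237  0.12555564  5.09407541]
0.017653777399920544 [ 0.66039897 -0.15715665 -1.70874192]
0.017567273024710485 5.1833 [ 0.50877185 -0.28644447  0.15877517] [-0.26143174  0.02843884 -1.60316062]
```

View pics/w2.png

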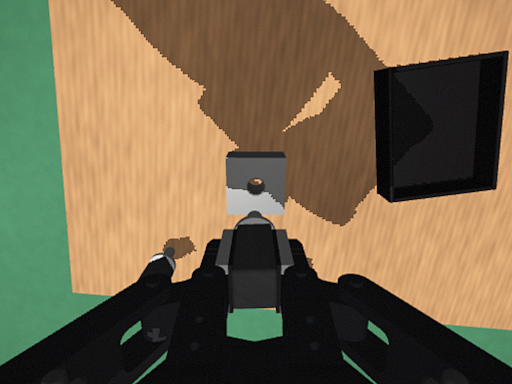

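Pin is held: the width reads 17.6 mm and the vertical force dropped by about 1.2 N. The rest's empty hole shows at (256,186). Next I'll move above the slot and look.

Run:
```python
from h import *
from rig import manip
o=tool(np.radians(-18.4))
manip.move_to([.557,.0316,.19],o)
manip.hold(.3)
print(manip.get_width(),manip.get_time(),manip.get_position(),manip.get_contact_force())
c=shot(manip,"w3")
cv2.imwrite("pics/w3z.png",cv2.resize(cv2.cvtColor(c["image"],cv2.COLOR_RGB2BGR)[40:240,130:380],None,fx=3,fy=3,interpolation=cv2.INTER_NEAREST))
t=manip.camera("top");s=manip.camera("side")
pickle.dump((t,s),open("ts3.pkl","wb"))
```

```text
0.01760934426360581 6.7583 [0.55705964 0.03083023 0.18991328] [-4.52683075e-04  1.13370283e-01 -1.00047454e+00]
```

View pics/w3z.png

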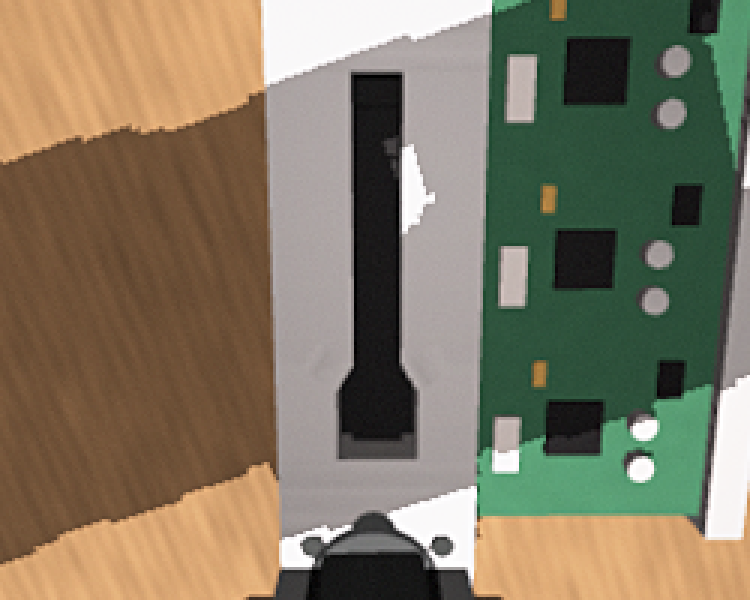

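Run:
```python
from h import *
c=pickle.load(open("w3.pkl","rb"));t=pickle.load(open("cams0.pkl","rb"))["top"]
f=lambda a,b,z=.045:onplane(c,(129.83+a/3,39.83+b/3),z,c["T"])
WL,WR=f(338,459),f(417,459);FL,FR=f(352,73),f(403,73)
yW=(WL+WR)/2;yF=(FL+FR)/2
print("wide w",np.linalg.norm(WL-WR),"far w",np.linalg.norm(FL-FR),"len",np.linalg.norm(yW-yF), yW,yF)
NL,NR=f(354,362),f(402,362);print("narrow w",np.linalg.norm(NL-NR),(NL+NR)/2)
d=yF-yW;print("ang",np.degrees(np.arctan2(-d[0],d[1])))
# rail edges
e=[f(264,60),f(279,500)];e2=[f(491,60),f(478,480)]
for a,b in (e,e2): v=a-b;print("edge",np.degrees(np.arctan2(-v[0],v[1])),a,b)
u=d/np.linalg.norm(d);n=np.array([u[1],-u[0],0]);print("edge x offs",[(p-yW)@n for p in e+e2])
print("entry est",yW+u*.012, "from far", yF-u*.097)
# top cam slot
g=lambda a,b:onplane(t,(154.58+a/6,124.58+b/6),.045)
q=[g(480,405),g(462,461),g(217,333),g(206,367)]
w=(q[0]+q[1])/2;F=(q[2]+q[3])/2;d2=F-w;print("top:",w,F,np.linalg.norm(d2),np.degrees(np.arctan2(-d2[0],d2[1])))
z=c["image"][40:240,130:380].astype(float)
z=np.clip((z-0)*6,0,255).astype(np.uint8)[15:160,105:155]
cv2.imwrite("pics/w3c.png",cv2.resize(cv2.cvtColor(z,cv2.COLOR_RGB2BGR),None,fx=4,fy=4,interpolation=cv2.INTER_NEAREST))
```

```text
wide w 0.023816213098537795 far w 0.013647754296674159 len 0.10841490122647081 [0.55462333 0.01913513 0.045     ] [0.58889566 0.12199036 0.045     ]
narrow w 0.014024567586140442 [0.56416534 0.04730946 0.045     ]
ang -18.428559689019377
edge -18.3555431840211 [0.56122287 0.13466125 0.045     ] [0.5219226  0.01621349 0.045     ]
edge -18.307738601860233 [0.61860835 0.11544655 0.045     ] [0.58143788 0.00310434 0.045     ]
edge x offs [np.float64(-0.030259239481784515), np.float64(-0.030100200447519584), np.float64(0.030257613365667024), np.float64(0.030507142504759013)]
entry est [0.5584168  0.03051975 0.045     ] from far [0.55823183 0.02996466 0.045     ]
top: [0.55410697 0.0197197  0.045     ] [0.58686978 0.1225028  0.045     ] 0.10787847931656651 -17.68003756475896
```

View pics/w3c.png

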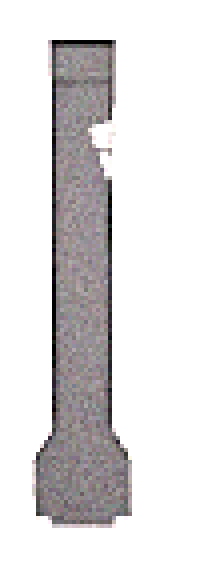

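Measured slot length is 108.4 mm (true value 109) and the widths are 23.8 and 13.9 mm, which agrees with the drawing. The entry is at (0.5583, 0.0302) with the axis at −18.4°. Next I'll lower the tip with force feedback.

```bash
cat >> h.py <<'E'
A=np.radians(18.4);U=np.array([np.sin(A),np.cos(A)]);N=np.array([np.cos(A),-np.sin(A)])
ENT=np.array([.5583,.0302]);C0=ENT+.045*U
OR=tool(-A)
def W(x,y,z): p=C0+x*N+y*U; return [p[0],p[1],z]
def car(p): d=np.asarray(p)[:2]-C0; return np.array([d@N*1e3,d@U*1e3,p[2]*1e3])
def Fc(f): return np.array([f[:2]@N,f[:2]@U,f[2]])
E
python3 - <<'E'
from h import *
from rig import manip
c=pickle.load(open("w3.pkl","rb"))
for b in (150,130,178): print(car(onplane(c,(130+105+105/4,40+15+b/4),.025,c["T"])))
T0=manip.get_time()
manip.servo_line(W(0,-.045,.12),OR,rate=.12)
manip.servo_line(W(0,-.045,.094),OR,rate=.06)
manip.hold(.2)
b=np.mean([manip.get_contact_force() for _ in range(5)],0);print("base",b,car(manip.get_position()),manip.get_time()-T0)
np.save("base.npy",b)
z=.094
while z>.080:
    z-=.0004
    manip.servo_line(W(0,-.045,z),OR,rate=.02)
    f=manip.get_contact_force()-b
    print(round(z*1e3,2),Fc(f).round(2),car(manip.get_position()).round(2),round(manip.get_time()-T0,2))
    if f[2]>2.5: break
print(manip.get_width())
E
```

```text
[ 5.08277802 30.15812233 25.        ]
[ 5.06283511 34.36727558 25.        ]
[ 5.11099995 24.20160017 25.        ]
base [ 0.82871066 -0.30103603 -0.93844241] [  0.22574687 -44.91781225  94.28385515] 1.516700000000001
93.6 [-0.91  0.05 -1.19] [ 6.000e-02 -4.497e+01  9.377e+01] 1.77
93.2 [-1.24 -0.02 -0.83] [-2.000e-02 -4.503e+01  9.320e+01] 2.02
92.8 [-1.3  -1.22 -0.58] [-3.000e-02 -4.501e+01  9.275e+01] 2.27
92.4 [-0.61  0.54 -0.32] [ 3.00e-02 -4.50e+01  9.24e+01] 2.52
92.0 [-0.93 -0.19 -1.59] [-2.000e-02 -4.501e+01  9.199e+01] 2.77
91.6 [-0.92 -0.   -1.01] [-2.000e-02 -4.501e+01  9.157e+01] 3.02
91.2 [-1.    0.36 -0.65] [-3.000e-02 -4.500e+01  9.117e+01] 3.27
90.8 [-0.52  0.14 -1.26] [-4.000e-02 -4.502e+01  9.075e+01] 3.52
90.4 [-0.39  0.12 -0.48] [-2.000e-02 -4.499e+01  9.038e+01] 3.77
90.0 [-0.61  0.02 -0.23] [-2.000e-02 -4.499e+01  8.997e+01] 4.02
89.6 [-1.37 -0.65 -1.3 ] [ -0.   -45.02  89.58] 4.27
89.2 [-0.88  0.21 -0.95] [-2.000e-02 -4.500e+01  8.918e+01] 4.52
88.8 [-0.44 -0.27 -0.38] [-2.000e-02 -4.501e+01  8.878e+01] 4.77
88.4 [-1.   -0.03 -0.4 ] [-3.000e-02 -4.501e+01  8.835e+01] 5.02
88.0 [-0.63 -0.16 -0.81] [-2.000e-02 -4.499e+01  8.797e+01] 5.27
87.6 [-1.64 -0.19 -1.14] [  0.   -45.01  87.58] 5.52
87.2 [-1.63  0.79 -0.42] [-1.000e-02 -4.501e+01  8.714e+01] 5.77
86.8 [-0.51 -0.18 -1.18] [-2.000e-02 -4.500e+01  8.678e+01] 6.02
86.4 [-0.53 -0.   -1.03] [-2.000e-02 -4.501e+01  8.638e+01] 6.27
86.0 [-0.4   1.07 -0.29] [-1.000e-02 -4.500e+01  8.597e+01] 6.52
85.6 [-0.11  0.19 -0.99] [ 5.000e-02 -4.498e+01  8.562e+01] 6.77
85.2 [-2.39 -0.46  4.9 ] [  0.12 -44.95  85.52] 7.02
0.01708042763542377
```

Run:
```python
from h import *
from rig import manip
b=np.load("base.npy");b[:2]+=-.85*N;b[2]+=-.8;np.save("base.npy",b)
z=.0852;y=-.045
f0=np.mean([Fc(manip.get_contact_force()-b) for _ in range(3)],0);print(f0)
manip.hold(.1)
print(Fc(manip.get_contact_force()-b))
while y<-.0185:
    y+=.002
    manip.servo_line(W(0,y,z),OR,rate=.02)
    f=Fc(manip.get_contact_force()-b)
    print(round(y*1e3,1),round(z*1e3,2),f.round(2),car(manip.get_position()).round(2),round(manip.get_time(),2))
    if np.hypot(f[0],f[1])>9 or f[2]>12: print("stop");break
    if f[2]<2: z-=.0002
    elif f[2]>7: z-=-.0002
print(manip.get_width())
c=shot(manip,"w4")
```

```text
[-1.54162996 -0.46290431  5.69674039]
[-0.64929766 -0.65814405  6.72357181]
-43.0 85.2 [-1.17 -2.94  7.22] [  0.15 -43.27  85.48] 14.28
-41.0 85.4 [ 0.4  -2.74  7.03] [  0.16 -41.09  85.5 ] 14.53
-39.0 85.6 [ 0.33 -1.46  4.59] [ 6.000e-02 -3.882e+01  8.558e+01] 14.78
-37.0 85.6 [-0.55 -0.84  3.78] [-1.000e-02 -3.685e+01  8.557e+01] 15.03
-35.0 85.6 [-0.53 -0.91  3.7 ] [-5.000e-02 -3.482e+01  8.556e+01] 15.28
-33.0 85.6 [ 0.28 -0.38  3.87] [-4.000e-02 -3.282e+01  8.558e+01] 15.53
-31.0 85.6 [ 0.2  -0.64  4.1 ] [-4.000e-02 -3.081e+01  8.557e+01] 15.78
-29.0 85.6 [-0.36 -0.25  3.1 ] [  0.   -28.8   85.57] 16.02
-27.0 85.6 [0.2  0.32 2.59] [ -0.   -26.81  85.58] 16.27
-25.0 85.6 [ 0.61 -0.64  3.29] [ -0.   -24.81  85.6 ] 16.52
-23.0 85.6 [-0.71 -1.17  2.28] [  0.   -22.81  85.58] 16.77
-21.0 85.6 [-0.45 -0.65  3.55] [  0.   -20.82  85.6 ] 17.02
-19.0 85.6 [-0.33  0.35  2.53] [ -0.   -18.83  85.59] 17.27
-17.0 85.6 [-0.12  0.1   3.58] [ 2.000e-02 -1.682e+01  8.561e+01] 17.52
0.01722759791802162
```

View pics/w4.png

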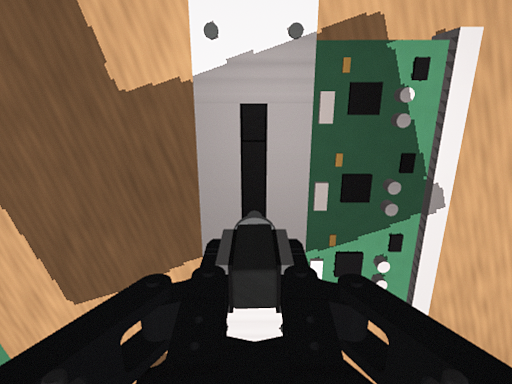

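The pin is in the narrow slot with its tip on the floor at about 3 N and no side force. I'll keep dragging and watch for the force to drop.

```bash
cat > drag.py <<'E'
from h import *
from rig import manip
import sys
b=np.load("base.npy")
z,y=float(sys.argv[1]),float(sys.argv[2])
rd=lambda:Fc(np.mean([manip.get_contact_force() for _ in range(3)],0)-b)
def go(): 
    manip.servo_line(W(0,y,z),OR,rate=.02); f=rd()
    print(round(y*1e3,1),round(z*1e3,2),f.round(2),car(manip.get_position()).round(2),round(manip.get_time(),2)); return f
while y<.046:
    y+=.002
    f=go()
    if np.hypot(f[0],f[1])>9 or f[2]>12: print("stop");break
    if f[2]<1.3:
        zs=z
        z-=.0004; f=go()
        if f[2]<1.3:
            z-=.0006; f=go()
            if f[2]<1.5: print("NOTCH");break
        if f[2]>6: z+=.0002
    elif f[2]<2.5: z-=.0001
    elif f[2]>7: z+=.0002
print(z,y,manip.get_width())
E
python3 drag.py .0856 -.017
```

```text
-15.0 85.6 [-0.51  0.03  2.03] [-1.000e-02 -1.483e+01  8.559e+01] 17.82
-13.0 85.5 [-0.5  -1.89  3.43] [ 2.000e-02 -1.292e+01  8.557e+01] 18.07
-11.0 85.5 [-0.27 -1.38  3.95] [ 5.000e-02 -1.086e+01  8.555e+01] 18.32
-9.0 85.5 [-0.81 -1.2   3.97] [ 4.000e-02 -8.830e+00  8.553e+01] 18.57
-7.0 85.5 [-0.12 -1.76  5.41] [ 3.000e-02 -6.850e+00  8.553e+01] 18.82
-5.0 85.5 [-0.36 -2.13  5.46] [ 5.000e-02 -4.870e+00  8.554e+01] 19.07
-3.0 85.5 [-0.98 -1.56  5.77] [ 2.000e-02 -2.850e+00  8.554e+01] 19.32
-1.0 85.5 [-0.66 -2.39  6.  ] [ 0.   -0.85 85.52] 19.57
1.0 85.5 [ 0.63 -1.69  6.54] [1.000e-02 1.170e+00 8.552e+01] 19.82
3.0 85.5 [ 0.27 -2.17  7.08] [4.000e-02 3.140e+00 8.553e+01] 20.07
5.0 85.7 [-1.7   0.04  4.47] [-3.00e-02  5.31e+00  8.56e+01] 20.32
7.0 85.7 [-1.44 -0.33  3.11] [-8.000e-02  7.220e+00  8.557e+01] 20.57
9.0 85.7 [0.52 0.41 3.04] [-5.00e-02  9.21e+00  8.56e+01] 20.82
11.0 85.7 [-0.64  0.71  1.83] [-4.000e-02  1.122e+01  8.562e+01] 21.07
13.0 85.6 [-0.27  0.19  2.64] [-0.   13.16 85.62] 21.32
15.0 85.6 [-0.35 -0.55  2.06] [2.000e-02 1.519e+01 8.560e+01] 21.57
17.0 85.5 [-0.01 -0.47  2.8 ] [5.000e-02 1.712e+01 8.559e+01] 21.82
19.0 85.5 [-0.3  -0.8   4.01] [6.000e-02 1.916e+01 8.558e+01] 22.07
21.0 85.5 [-0.64 -1.38  4.6 ] [5.000e-02 2.115e+01 8.556e+01] 22.32
23.0 85.5 [-0.93 -1.39  5.05] [4.000e-02 2.314e+01 8.555e+01] 22.57
25.0 85.5 [-0.1  -1.44  5.78] [5.000e-02 2.513e+01 8.556e+01] 22.82
27.0 85.5 [-0.47 -2.53  5.84] [2.000e-02 2.718e+01 8.554e+01] 23.07
29.0 85.5 [ 0.06 -1.75  5.96] [3.000e-02 2.919e+01 8.553e+01] 23.32
31.0 85.5 [ 0.28 -1.02  4.38] [-1.000e-02  3.127e+01  8.544e+01] 23.57
33.0 85.5 [-0.08 -0.    2.3 ] [-0.09 33.35 85.22] 23.82
35.0 85.4 [ 0.34  0.14 -0.62] [-0.19 35.13 85.14] 24.07
35.0 85.0 [-0.3  -0.11  0.98] [-6.000e-02  3.494e+01  8.489e+01] 24.32
35.0 84.4 [-0.26 -0.72  0.43] [-0.   34.97 84.37] 24.57
NOTCH
0.08439999999999999 0.03500000000000002 0.017088945458504118
```

```bash
cat > down.py <<'E'
from h import *
from rig import manip
import sys
b=np.load("base.npy")
z,y,zend=map(float,sys.argv[1:4])
rd=lambda:Fc(np.mean([manip.get_contact_force() for _ in range(3)],0)-b)
while z>zend+1e-6:
    z-=.0007 if z>.0797 else .0003
    manip.servo_line(W(0,y,z),OR,rate=.02); f=rd()
    print(round(y*1e3,1),round(z*1e3,2),f.round(2),car(manip.get_position()).round(2),round(manip.get_time(),2))
    if np.hypot(f[0],f[1])>7 or f[2]>6: print("stop");break
print(z,y,manip.get_width())
E
python3 down.py .0844 .035 .0778
```

```text
35.0 83.7 [ 0.92 -0.02 -0.24] [5.000e-02 3.502e+01 8.370e+01] 24.82
35.0 83.0 [-0.2   0.03 -0.07] [5.000e-02 3.506e+01 8.298e+01] 25.07
35.0 82.3 [0.53 0.71 0.19] [6.000e-02 3.508e+01 8.230e+01] 25.32
35.0 81.6 [0.51 0.82 0.33] [7.000e-02 3.508e+01 8.160e+01] 25.57
35.0 80.9 [-0.15  1.57  0.54] [7.000e-02 3.510e+01 8.091e+01] 25.82
35.0 80.2 [0.06 2.64 1.41] [5.000e-02 3.505e+01 8.017e+01] 26.07
35.0 79.5 [0.32 2.04 0.76] [5.000e-02 3.507e+01 7.948e+01] 26.32
35.0 79.2 [0.61 1.9  1.17] [5.000e-02 3.505e+01 7.925e+01] 26.57
35.0 78.9 [0.97 0.73 1.01] [1.000e-02 3.505e+01 7.894e+01] 26.82
35.0 78.6 [-0.43  1.51  1.17] [4.000e-02 3.508e+01 7.867e+01] 27.07
35.0 78.3 [-1.11  1.62  5.37] [7.000e-02 3.507e+01 7.863e+01] 27.32
35.0 78.0 [-2.02  2.02 10.2 ] [5.000e-02 3.508e+01 7.859e+01] 27.57
stop
0.07799999999999999 0.035 0.017697085956012326
```

The collar seated at 78.6 mm, exactly 7.0 mm below floor contact, so the pin is home. Next: ease off, release, retreat and look.

Run:
```python
from h import *
from rig import manip
b=np.load("base.npy")
manip.servo_line(W(0,.035,.0785),OR,rate=.02)
print(Fc(manip.get_contact_force()-b))
manip.command_gripper(.045)
print(manip.get_width(),Fc(manip.get_contact_force()-b),manip.get_time())
p=manip.get_position()
manip.servo_line([p[0],p[1],.19],OR,rate=.1)
manip.hold(.2)
print(manip.get_time(),manip.get_position())
c=shot(manip,"w5")
im=cv2.cvtColor(c["image"],cv2.COLOR_RGB2BGR)
cv2.imwrite("pics/w5z.png",cv2.resize(im[100:280,150:360],None,fx=3.3,fy=3.3,interpolation=cv2.INTER_CUBIC))
s=manip.camera("side");t=manip.camera("top");pickle.dump((s,t),open("st5.pkl","wb"))
cv2.imwrite("pics/s5.png",cv2.cvtColor(s["image"],cv2.COLOR_RGB2BGR))
cv2.imwrite("pics/t5.png",cv2.cvtColor(t["image"],cv2.COLOR_RGB2BGR))
```

```text
[-1.98264216  2.31302996  6.49277318]
0.04479896142036161 [ 0.22920445 -0.0367105   0.96790144] 28.2083
29.675 [0.58299118 0.10591581 0.18937824]
```

View pics/w5z.png

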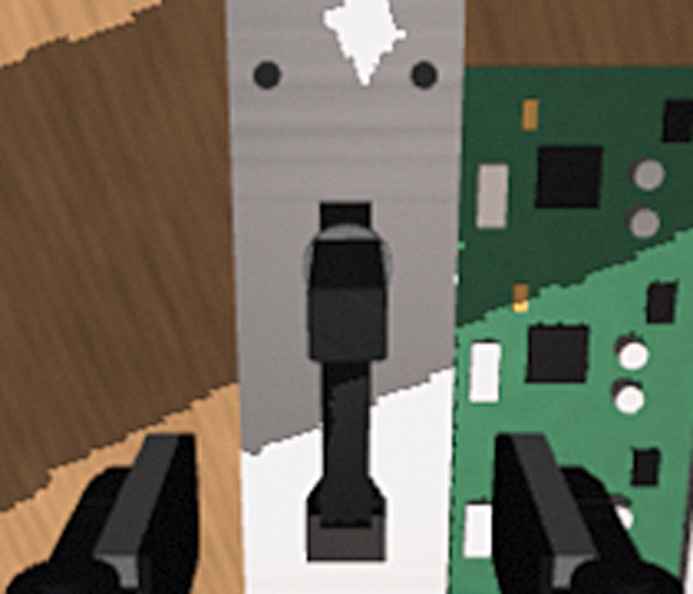

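View pics/s5.png

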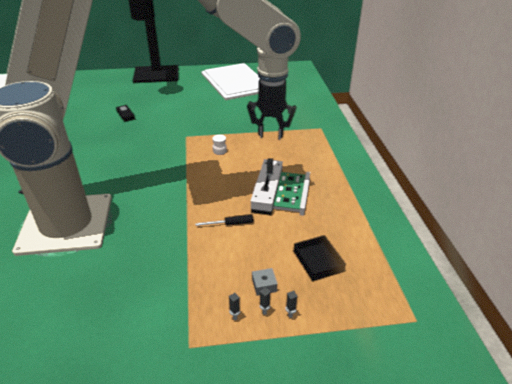

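The wrist view shows the pin upright, with its collar ring on the rail at about (347,262) in the zoom. The side view shows the tray, driver, jar and look-alikes in their starting places. One quick numeric check, then I'll hand in.

Run:
```python
from h import *
from rig import manip
c=pickle.load(open("w5.pkl","rb"))
P=np.array([onplane(c,(149.65+a/3.3,99.65+b/3.3),.095,c["T"]) for a,b in [(309,288),(387,288),(387,360),(310,360)]])
print("grip top (expect ~0,35)",car(P.mean(0)),[round(np.linalg.norm(P[i]-P[i-1])*1e3,1) for i in range(4)])
P=[car(onplane(c,(149.65+a/3.3,99.65+b/3.3),.049,c["T"])) for a,b in [(304,263),(391,263)]];print("collar sides",P)
d=pickle.load(open("cams0.pkl","rb"));s,t=pickle.load(open("st5.pkl","rb"))
for n,(x0,x1,y0,y1) in dict(jar=(90,130,230,260),tray=(300,365,130,185),drv=(255,275,210,285)).items():
    print(n,np.abs(t["image"][y0:y1,x0:x1].astype(int)-d["top"]["image"][y0:y1,x0:x1]).mean().round(2))
print(manip.get_time()); manip.sign_off()
```

```text
grip top (expect ~0,35) [ 0.24265235 34.90651256 95.        ] [np.float64(16.9), np.float64(17.2), np.float64(16.9), np.float64(17.4)]
collar sides [array([-11.4263272 ,  36.57993198,  49.        ]), array([11.70318784, 36.56921177, 49.        ])]
jar 42.43
tray 1.27
drv 6.25
29.825
the job is handed in; nothing more can be done
```

Run:
```python
from h import *
d=pickle.load(open("cams0.pkl","rb"));s,t=pickle.load(open("st5.pkl","rb"))
a=np.hstack([np.vstack([im["image"][225:265,85:135] for im in (d["top"],t)]),np.vstack([im["image"][205:245,195:245] for im in (d["top"],t)])])
b=np.vstack([im["image"][130:160,200:240] for im in (d["side"],s)])
cv2.imwrite("pics/j.png",cv2.resize(cv2.cvtColor(a,cv2.COLOR_RGB2BGR),None,fx=5,fy=5))
cv2.imwrite("pics/js.png",cv2.resize(cv2.cvtColor(b,cv2.COLOR_RGB2BGR),None,fx=8,fy=8))
```

```text
(no output)
```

View pics/j.png

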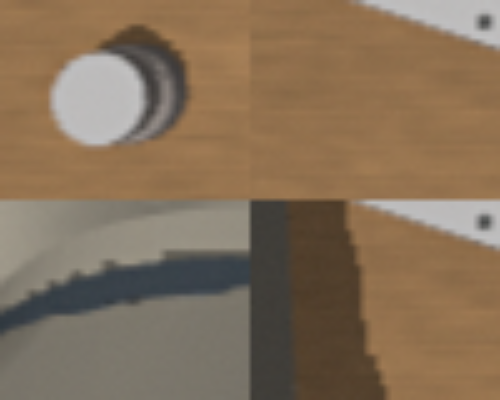

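View pics/js.png

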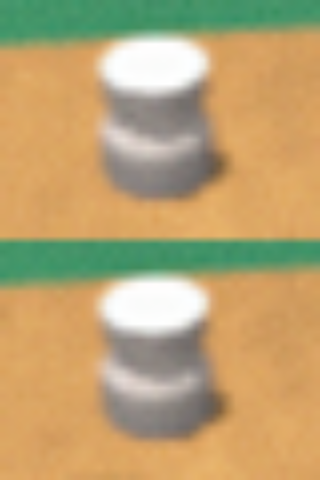

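The pin is in the index notch with its collar on the rail and released. I handed the job in at 29.8 s; no verdict is reported.

**What I did:** I took the leftmost pin out of its rest and set its tip on the floor of the slot's wide end. I dragged it at about 2–7 N until the force fell off at carrier y ≈ 33–35 mm, then pushed it home. The collar seated 7.0 mm below floor contact, as the drawing says. The highest pin force I read was about 10 N, against the 25 N limit.

**Last checks:**
- **Pin position:** the wrist picture puts the grip top at carrier x 0.2 mm, y 34.9 mm. The pin looks upright and the gripper is clear of it.
- **Grip size:** its edges measured about 17 mm instead of 18 mm, which is within pixel error.
- **Tray and screwdriver:** they look unmoved in the side view. In the top view the tray was nearly unchanged; the screwdriver patch changed a little, which I did not look into.
- **Jar:** its top-view comparison failed because the arm hid it. I checked it in the side view only after handing in, and it had not moved.

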